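# Unstack the service parts onto the layout plates

## Task

Before the machine is serviced, take apart the little pile of parts on the bench and lay each part out, upright and centred, on its own place: the brass nut in the middle of the round steel dish, the black rubber cap on the red round plate, the white tape roll on the green round plate, and the blue O-ring box on the blue rectangular plate, lined up with it lengthwise. Set each one down gently instead of dropping it, let nothing tip over, and leave the tamper and the pliers where they are.

Things in the scene. Friction and masses are not known exactly. Their poses are not given: they have to be found in the camera images.
- oring_box: Closed box, blue with a cream lid, 53 (x) by 78 (y) by 30 mm high; bottom of the pile, standing on the bench (z = 0). Origin: centre of its underside; z up. x runs across its narrow side, y along its long side; take it across the 53 mm.
- tape_roll: Roll of white thread tape lying flat, 12 mm high, the second in the pile, on the box. The white roll is 44 mm across and flat on top (the part above stands on it); a blue flange at its foot is 52 mm across and 2 mm thick. Take it by the white roll. Origin: centre of its underside; z up.
- rubber_cap: Black round rubber cap, solid, 38 mm across, 13 mm high, the third in the pile, on the tape roll. Origin: centre of its underside; z up.
- brass_nut: Brass hexagon nut with a round collar on top, 24 mm high in all, 22 mm across flats (along its x axis) and 25 mm across corners (along y), the top of the pile, on the rubber cap. The collar, the upper 8 mm, is about 17 mm across. Origin: centre of its underside; z up.
- dish: Round shallow pressed steel dish, 106 mm across with its sloping rim 8 mm high; the flat floor, 76 mm across, is 2 mm above the bench. Fixed; the place for the brass nut. Origin: centre of its underside; z up.
- red_plate: Flat round red plate, 66 mm across, 3 mm thick, with a white circle inlaid. Fixed; the place for the rubber cap. Origin: centre of its underside; z up.
- green_plate: Flat round green plate, 78 mm across, 3 mm thick, with a white circle inlaid. Fixed; the place for the tape roll. Origin: centre of its underside; z up.
- blue_plate: Flat rectangular blue plate, 78 (x) by 104 (y) by 3 mm, with a white rectangle inlaid. Fixed; the place for the box, whose long side goes along the plate's y axis, either way round. Origin: centre of its underside; z up.
- tamper: Bystander: coffee tamper standing upright, white foot, brown wooden handle, 58 mm across and 93 mm high; loose, to be left alone. Origin: centre of its underside; z up.
- pliers: Bystander: pliers with red handles lying flat, 178 (x) by 61 (y) by 15 mm; loose, to be left alone. Origin: centre of its underside; z up. (At the far left the coffee machine's fixed black portafilter handle sticks out over the front edge of the bench to about x = 0.30, y = 0.55: if the hand starts near it, draw it back and to the right first.)
Mind the look-alikes: they are no part of the job. What is shaped like the rubber_cap but purple is not meant.

How it is judged:
By the outcome, as a careful person would: the job done as asked, in the order asked, and still so for the second after the job is handed in, with the robot touching nothing.
It also fails if it takes over 109 s, if anything falls off the work surface, if the arm or the gripper's body presses on something with over 40 N, if the wrist force passes 120 N, or if a joint passes its speed limit or range.

## Robot

A 6-joint arm with a two-finger parallel gripper is mounted at the origin on a cart in front of the work surface, level with it; the furniture and walls round the work are solid. World frame = base frame: x ahead of the robot, y to its left, z up, the work surface at z = 0. Lengths are in m, angles in rad, forces in N, time in s.
With the tool pointing down it reaches from about 0.225 to 0.725 m from the base axis. Payload 3.1 kg.
Tool frame: the origin (TCP) lies midway between the tips of the shut fingers; the grasp point (between the pads) lies r.hold_point_z behind it (r.hold_point_z is the distance from the TCP to the grasp point, in m); z points along the fingers, y is the line along which they close (so a half turn about z gives the same grasp; the last joint's range is limited). The gripper opens to 85 mm and grips with 20 to 120 N. Pads are 22 mm wide; open, the fingers measure 114 mm over their backs; the gripper's body (76 mm by 85 mm) begins 54 mm behind the grasp point. The pads swing forward as they close: fully open they stand 13 mm farther back than shut.
Start: joints at [1.057, 0.048, 0.099, 1.622, 0, 1.443], TCP at [0.198, 0.486, 0.231] pointing down, gripper open.
Joint ranges: [-2.91, 2.91], [-0.99, 1.94], [-1.21, 1.42], [-2.12, 2.29], [-1.49, 1.47], [-3.14, 3.14]. Speed limits (rad/s): [2.79, 2.79, 3.14, 3.14, 3.14, 3.14].

## Interface

Orientations are given as [roll, pitch, yaw] about the fixed x, y, z axes, in that order (R = Rz(yaw) Ry(pitch) Rx(roll)).
In Python, from bench import r, fingers, optics gives the robot as it stands. The module is installed in compiled form; this text tells all that it offers. Calls block until the motion is done:
- r.move_to(position, orientation): joint-space move of the TCP to a pose.
- r.servo_line(position, rotation=None, vel=0.15): straight line of the TCP; rotation=None keeps the orientation; vel is the mean speed in m/s.
- r.move_joints(angles): joint-space move.
- fingers.gripper_open() and fingers.clamp(): open the fingers fully, or close them until they stop; the grip force is fixed at half the most.
- r.pause(seconds).
- r.ik(position, orientation): joint angles nearest the present ones, or None.
- r.sense(): the state.
- optics.read_camera(name): name is "scene" or "top" or "wrist"; returns a dict with "pixels" (420x560x3 uint8, red, green, blue), "intrinsics" (3x3 intrinsics, pixels), "distortion" ([k1, k2, p1, p2, k3] as OpenCV has them; the pictures are not rectified), "world_from_camera" (4x4, takes a point from camera to world coordinates). Camera axes: x right, y down, z forward; pixel columns grow to the right and rows downward; lengths in m; the calibration is good to about 2 mm. A picture is of the moment at which its call begins. There is no depth.
A pose or a line that the arm cannot do raises r.MotionError and nothing moves.
- r.finish_job(): hands the job in; it is judged then, once.
The state is a dict: "clock": time; "qpos": joint angles; "qvel": joint speeds; "joint_efforts": joint torques, N m; "tool_pos": TCP position; "tool_rot": TCP orientation; "wrist_force": force on the tool from outside, world axes, zero at the start; "wrist_torque": the same for the moment, N m; "opening": finger opening in m; "grasp_force": force on a finger pad.
Only numpy, scipy, OpenCV 4.12 (cv2) and the standard library are available. Lean on these libraries where they do the work, as an engineer would, in place of code of your own. Each camera call takes 0.05 s, during which the arm holds its last target. There are 200 camera calls.

## Working session

There is one attempt and no reset: what is moved stays moved. The work goes in short steps, each a Python script; the robot and the scene stay as the last script left them, time stands still between calls to the robot, and variables do not carry over. Pictures are saved under pics/ and viewed, at most 14 in all, crops included, and the job is handed in when it is done.

```bash
mkdir -p pics
python3 - <<'E'
from bench import r, fingers, optics
import cv2,numpy as np
for n in ("scene","top"):
    c=optics.read_camera(n); cv2.imwrite(f"pics/{n}0.png",c["pixels"][...,::-1])
    np.savez(f"{n}0.npz",**c)
    print(n,np.round(c["intrinsics"],1).tolist(),c["distortion"],np.round(c["world_from_camera"],3).tolist())
s=r.sense();print(r.hold_point_z,s["clock"],s["tool_pos"],s["tool_rot"],s["opening"])
E
```

```text
scene [[483.9, 0.0, 279.7], [0.0, 483.9, 211.2], [0.0, 0.0, 1.0]] [0.06052308 0.         0.         0.         0.        ] [[0.857, -0.374, 0.355, 0.219], [-0.515, -0.619, 0.592, -0.615], [-0.002, -0.691, -0.723, 0.823], [0.0, 0.0, 0.0, 1.0]]
top [[385.6, 0.0, 280.7], [0.0, 385.6, 212.3], [0.0, 0.0, 1.0]] [-0.00265648  0.          0.          0.          0.        ] [[-0.025, -0.994, 0.102, 0.484], [-1.0, 0.024, -0.014, 0.002], [0.012, -0.103, -0.995, 1.02], [0.0, 0.0, 0.0, 1.0]]
0.0187 0.1 [0.19729436 0.48592011 0.23022458] [-3.13947349e+00 -2.78808205e-04  2.75577880e+00] 0.08550877365949004
```

View pics/scene0.png

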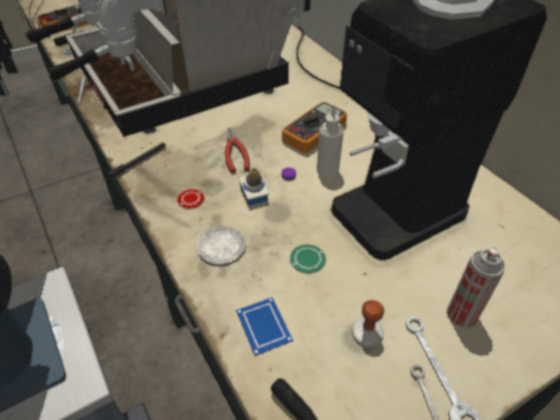

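View pics/top0.png

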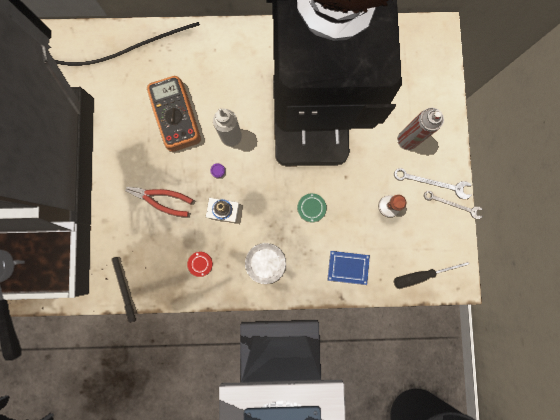

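Pile: top (222,209), scene (254,185), with the nut on top. The look-alikes for the cap are the purple disc (top 218,171 / scene 289,173), which is not wanted, and the black cap inside the pile, which is. Plates in the top view: red (200,264), dish (266,263), green (312,208), blue (349,267). Bystanders: tamper (393,206), pliers (160,200).

```bash
cat > h.py <<'E'
from bench import r, fingers, optics
import cv2,numpy as np
from scipy.spatial.transform import Rotation as Rot
def grab(n,f=None):
    c=optics.read_camera(n)
    if f: cv2.imwrite(f"pics/{f}.png",c["pixels"][...,::-1]); np.savez(f"{f}.npz",**c)
    return c
def w(c,px,z):
    "pixels -> world points on plane z"
    p=cv2.undistortPoints(np.float64(px).reshape(-1,1,2),c["intrinsics"],c["distortion"]).reshape(-1,2)
    T=c["world_from_camera"]; d=np.c_[p,np.ones(len(p))]@T[:3,:3].T; o=T[:3,3]
    return o+d*((z-o[2])/d[:,2])[:,None]
def proj(c,P):
    T=np.linalg.inv(c["world_from_camera"])
    return cv2.projectPoints(np.float64(P).reshape(-1,1,3),cv2.Rodrigues(T[:3,:3])[0],T[:3,3],c["intrinsics"],c["distortion"])[0].reshape(-1,2)
def blobs(c,lo,hi,amin=30,z=0.003):
    "HSV mask -> list of (area, centre px, contour projected on plane z)"
    m=cv2.inRange(cv2.cvtColor(c["pixels"],cv2.COLOR_RGB2HSV),lo,hi)
    m=cv2.morphologyEx(m,cv2.MORPH_CLOSE,np.ones((3,3)))
    cs=[k for k in cv2.findContours(m,cv2.RETR_EXTERNAL,cv2.CHAIN_APPROX_NONE)[0] if cv2.contourArea(k)>amin]
    return [(cv2.contourArea(k),k.reshape(-1,2).mean(0),w(c,k,z)) for k in sorted(cs,key=cv2.contourArea,reverse=True)]
def rect(P):
    "min rect in mm of world contour: centre, sizes, angle deg"
    (cx,cy),s,a=cv2.minAreaRect((P[:,:2]*1000).astype(np.float32)); return round(cx,1),round(cy,1),np.round(s,1),round(a,1)
HSV=dict(red=((0,150,90),(8,255,255)),green=((70,80,40),(95,255,200)),blue=((105,110,50),(125,255,255)),purple=((126,80,40),(150,255,255)))
E
python3 - <<'E'
from h import *
for n in("top","scene"):
    c=dict(np.load(f"{n}0.npz"))
    for k,v in HSV.items():
        for a,p,P in blobs(c,*v)[:5]: print(n,k,a,p.round(),*rect(P))
    pile=(222,209) if n=="top" else (254,178); d=(266,263) if n=="top" else (221,246)
    print(n,"nut",w(c,[pile],0.079),"dish",w(c,[d],.005))
E
```

```text
top red 436.0 [200. 264.] 459.4 203.0 [59.9 59.7] 89.6
top red 129.0 [165. 207.] 609.7 295.5 [123.1  18.6] 66.9
top red 122.0 [168. 194.] 644.8 283.5 [122.2  18.3] 77.3
top green 116.0 [311. 207.] 601.4 -94.0 [40.1 42.5] 76.8
top blue 1022.0 [349. 267.] 439.9 -186.1 [100.3  74.4] 82.3
top purple 132.0 [217. 170.] 705.1 154.1 [34.8 35.5] 89.4
top nut [[0.5922722  0.13251788 0.079     ]] dish [[0.45627196 0.0294987  0.005     ]]
scene red 277.0 [190. 198.] 459.6 204.4 [57.9 61.2] 59.0
scene red 178.5 [236. 154.] 630.6 296.6 [126.   54.6] 69.4
scene green 557.5 [307. 258.] 600.7 -93.1 [67.7 71. ] 59.0
scene blue 1685.0 [263. 326.] 440.3 -184.0 [100.3  74.3] 81.8
scene blue 51.0 [257. 200.] 593.8 116.1 [12.9 42.7] 78.7
scene purple 103.0 [288. 173.] 708.5 161.0 [37.9 30.6] 58.8
scene nut [[0.58779787 0.11447523 0.079     ]] dish [[0.45631515 0.03152284 0.005     ]]
```

Run:
```python
from h import *
# draw back/right, then look from the wrist over the pile; tool yaw kept
s=r.sense(); y=0.0
r.servo_line([0.19,0.28,0.26],vel=0.2)
R=[np.pi,0,np.pi/2]
for p in ([0.36,0.13,0.26],):
    try: r.move_to(p,R); print(r.sense()["clock"],r.sense()["tool_pos"],r.sense()["qpos"].round(2))
    except r.MotionError as e: print(e)
c=grab("wrist","w1"); print(np.round(c["world_from_camera"],3),c["intrinsics"][0,0],c["distortion"])
```

```text
2.2 [0.35961663 0.13072806 0.25977704] [ 0.17 -0.31 -0.17  1.72  0.    1.74]
[[ 1.     0.002 -0.001  0.359]
 [ 0.002 -0.953 -0.303  0.207]
 [-0.002  0.303 -0.953  0.402]
 [ 0.     0.     0.     1.   ]] 311.2349688506643 [-0.03282676  0.          0.          0.          0.        ]
```

```bash
python3 - <<'E'
from h import *
R=[np.pi,0,np.pi/2]
for k,(x,y,z) in dict(red=(.46,.205,.2),dish=(.456,.03,.2),blue=(.44,-.185,.2),green=(.6,-.094,.2),pile=(.59,.123,.22)).items():
    r.move_to([x,y-.076,z],R); r.pause(.2)
    c=grab("wrist","v_"+k); print(k,r.sense()["clock"],proj(c,[[x,y,0.003]]).round())
    if k in HSV:
        for a,p,P in blobs(c,*HSV[k],amin=200)[:3]: print(k,a,p.round(),*rect(P))
E
python3 - <<'E'
import cv2,numpy as np
a=[cv2.imread(f"pics/v_{k}.png") for k in("red","dish","green","pile")]
cv2.imwrite("pics/m1.png",cv2.resize(np.vstack([np.hstack(a[:2]),np.hstack(a[2:])]),(800,600),interpolation=cv2.INTER_AREA))
E
```

```text
red 3.0417 [[281. 112.]]
red 3017.0 [279. 112.] 458.2 204.2 [63.2 64.4] 0.1
red 1190.0 [465.  47.] 643.5 267.5 [94.8 18.6] 70.3
red 1045.0 [422.  40.] 600.5 273.9 [81.2 17.6] 74.1
dish 4.025 [[281. 113.]]
blue 5.1417 [[280. 113.]]
blue 7376.5 [279. 110.] 438.5 -185.2 [102.9  77.1] 81.9
green 6.1583 [[282. 110.]]
green 4281.0 [281. 108.] 599.3 -93.8 [74.8 75.4] 89.9
pile 7.2833 [[281. 110.]]
```

View pics/m1.png

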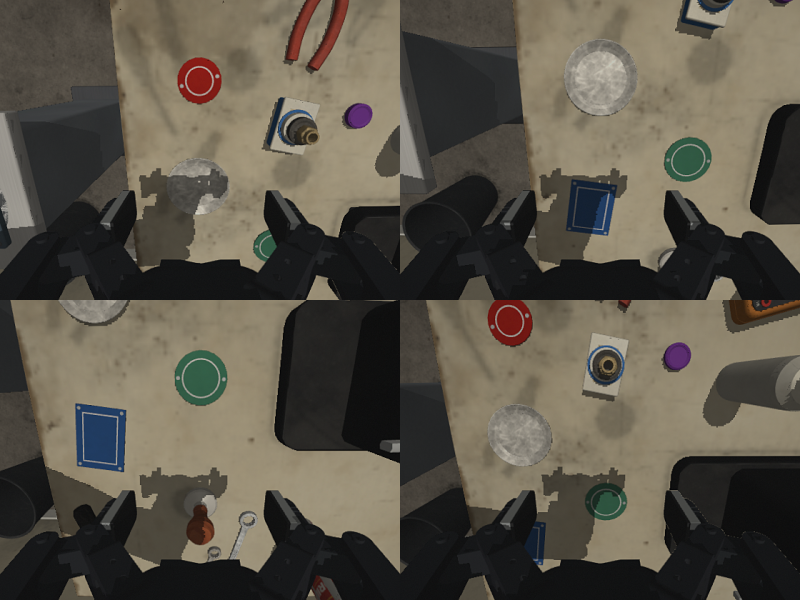

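Contact sheet of the wrist views: each place sits near its predicted pixel (281,112), and the pile is at about (287,92) in v_pile. The purple cap is to its right at about (388,78). The plates measured from three views agree to within 2 mm. Next is a closer look at the pile.

Run:
```python
from h import *
R=[np.pi,0,np.pi/2]
r.move_to([.592,.118-.076,.15],R); r.pause(.2)
c=grab("wrist","p2"); print(r.sense()["clock"],proj(c,[[.592,.118,.079],[.592,.118,.03]]).round())
m=c["pixels"][20:230,180:400,::-1]
cv2.imwrite("pics/p2c.png",cv2.resize(m,None,fx=2.8,fy=2.8,interpolation=cv2.INTER_CUBIC))
# dish fit
c=dict(np.load("v_dish.npz"))
hsv=cv2.cvtColor(c["pixels"],cv2.COLOR_RGB2HSV); 
mm=((hsv[...,1]<45)&(hsv[...,2]>80)).astype(np.uint8)*255; mm[200:]=0
mm=cv2.morphologyEx(mm,cv2.MORPH_OPEN,np.ones((5,5)))
k=max(cv2.findContours(mm,cv2.RETR_EXTERNAL,cv2.CHAIN_APPROX_NONE)[0],key=cv2.contourArea)
h=cv2.convexHull(k); print("dish",cv2.contourArea(k),rect(w(c,h,.008)),cv2.minEnclosingCircle((w(c,h,.008)[:,:2]*1000).astype(np.float32)))
```

```text
7.9167 [[278. 111.]
 [278. 111.]]
dish 8531.0 (455.6, 32.9, array([104.3, 105. ]), 0.1) ((455.6622314453125, 32.63248825073242), 53.07765579223633)
```

View pics/p2c.png

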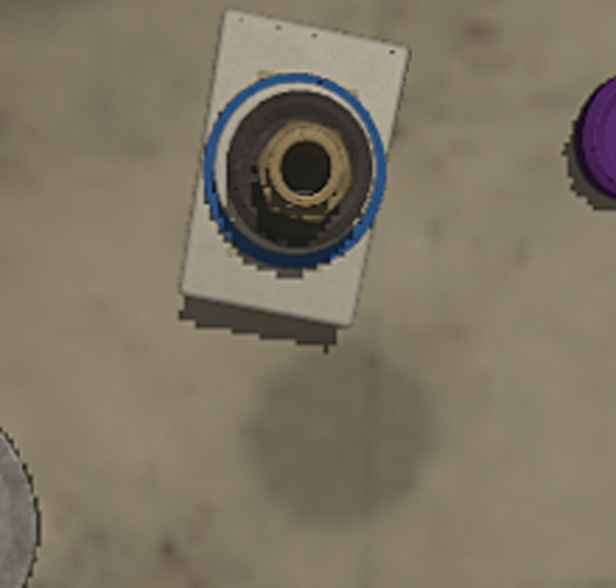

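The crop shows the pile under the camera: a nut with a ring-shaped collar on top, centred at about (305,168). Below it are the black cap, the blue flange of the white roll, and the cream lid with corners (224,10), (410,47), (353,327), (181,292). The purple cap is well apart at the right. I'll enlarge the nut to read its hexagon.

Run:
```python
from h import *
c=dict(np.load("p2.npz"))
f=lambda q:np.array(q)/2.8+[180,20]
print("box",w(c,f([(224,10),(410,47),(353,327),(181,292)]),.03).round(4).tolist(),rect(w(c,f([(224,10),(410,47),(353,327),(181,292)]),.03)))
for n,q,z in(("collar",(305,168),.079),("hex",(305,172),.071),("cap",(299,170),.055),("flange",(295,170),.032)): print(n,w(c,f([q]),z).round(4))
x0,y0=f((305,170)).astype(int)-28
m=c["pixels"][y0:y0+56,x0:x0+56,::-1].astype(float)
m=np.clip(m*1.8,0,255).astype(np.uint8)
print(x0,y0); cv2.imwrite("pics/nut.png",cv2.resize(m,None,fx=10,fy=10,interpolation=cv2.INTER_CUBIC))
```

```text
box [[0.5784, 0.182, 0.03], [0.6292, 0.173, 0.03], [0.6153, 0.0976, 0.03], [0.5644, 0.1077, 0.03]] (596.8, 140.0, array([76.7, 51.9]), 79.6)
collar [[0.5991 0.1374 0.079 ]]
hex [[0.5994 0.1372 0.071 ]]
cap [[0.5984 0.1391 0.055 ]]
flange [[0.5978 0.1411 0.032 ]]
260 52
```

View pics/nut.png

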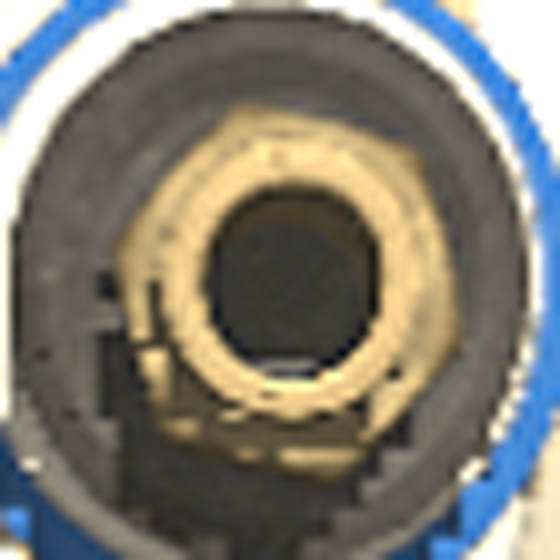

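The hexagon corners at (235,105), (420,155), (460,325), (340,475), (165,435), (120,255) put one across-flats axis at about 17° from world x. The fingertips must stay above the part below, so each grip uses the lower end of the pads. I'll pick the nut now.

```bash
cat >> h.py <<'E'
def ori(a): return [np.pi,0,np.pi/2+np.radians(a)]   # tool y (closing) at angle a deg from world x
def S(m): s=r.sense(); print(m,"t",round(s["clock"],1),"pos",s["tool_pos"].round(4),"open",round(s["opening"]*1000,1),"gf",round(s["grasp_force"],1),"F",s["wrist_force"].round(1)); return s
def pick(x,y,z,a,up):
    r.move_to([x,y,z+.06],ori(a)); r.servo_line([x,y,z],vel=.06); r.pause(.15); S("at")
    fingers.clamp(); r.pause(.2); S("clamped")
    r.servo_line([x,y,z+.02],vel=.05); r.servo_line([x,y,up],vel=.15); S("lifted")
def place(x,y,z,a,travel):
    "z: nominal TCP height at touch"
    r.move_to([x,y,travel],ori(a)); r.servo_line([x,y,z+.02],vel=.12); r.servo_line([x,y,z+.003],vel=.03); r.pause(.3)
    f0=r.sense()["wrist_force"][2]
    for i in range(9):
        r.servo_line([x,y,z+.003-.0005*(i+1)],vel=.01); r.pause(.06)
        if r.sense()["wrist_force"][2]-f0>1.2: break
    S(f"touch step {i}"); fingers.gripper_open(); r.pause(.3); s=S("released")
    p=s["tool_pos"]; r.servo_line([x,y,z+.03],vel=.05); r.servo_line([x,y,max(z+.1,.15)],vel=.2)
E
python3 - <<'E'
from h import *
r.move_to([.6,.1374,.15],ori(17.3))
pick(.5995,.1374,.0575,17.3,.15)
c=grab("wrist","nutheld")
cv2.imwrite("pics/nh.png",c["pixels"][:,:,::-1])
E
```

```text
at t 9.9 pos [0.6    0.1375 0.0582] open 85.3 gf 0.0 F [ 0.5 -0.9 -1. ]
clamped t 10.8 pos [0.5997 0.1374 0.0578] open 19.8 gf 59.5 F [-0.4  0.4  2.2]
lifted t 11.9 pos [0.5992 0.1373 0.1493] open 20.2 gf 59.2 F [ 0.6 -0.1  0.1]
```

View pics/nh.png

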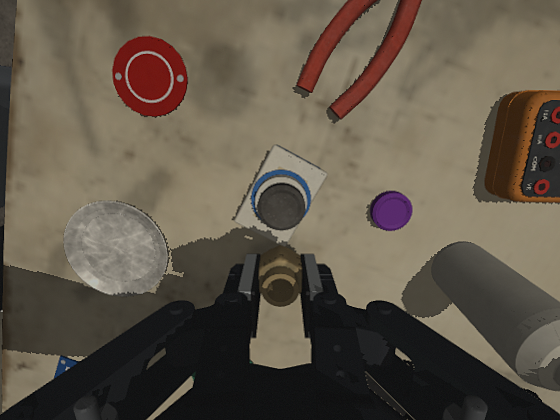

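The nut is held between the pads at (280,275). The cap, roll and box are undisturbed at about (282,200), the purple cap is at (391,210), and the dish is at (115,247). I'll place the nut and then look at the pile again.

Run:
```python
from h import *
place(.4563,.0323,.0048,17.3,.13)
r.move_to([.456,.032-.076,.15],ori(0)); r.pause(.2); d=grab("wrist","dish2")
r.move_to([.598,.139-.076,.13],ori(0)); r.pause(.2); c=grab("wrist","p3"); S("look")
print("dish centre px",proj(d,[[.4563,.0323,.026]]).round(),"pile px",proj(c,[[.598,.139,.055]]).round())
a=cv2.resize(d["pixels"][20:220,180:380,::-1],(400,400)); b=cv2.resize(c["pixels"][20:220,180:380,::-1],(400,400))
cv2.imwrite("pics/m3.png",np.hstack([a,b]))
# cap circle: dark, low-value region
h=cv2.cvtColor(c["pixels"],cv2.COLOR_RGB2GRAY); m=(h<75).astype(np.uint8)*255; m[230:]=0
for k in sorted(cv2.findContours(m,0,1)[0],key=cv2.contourArea)[-3:]: print(cv2.contourArea(k),k.reshape(-1,2).mean(0),rect(w(c,k,.055)))
```

```text
touch step 7 t 17.2 pos [0.4563 0.0323 0.0042] open 20.0 gf 59.7 F [-1.1  1.   3.5]
released t 18.2 pos [0.4563 0.0323 0.0038] open 85.1 gf 0.0 F [-0.2 -0.3 -0.7]
look t 21.3 pos [0.5976 0.0619 0.1309] open 85.6 gf 0.0 F [0.  0.1 0.1]
dish centre px [[282. 112.]] pile px [[282. 110.]]
2431.0 [104.64722222  34.23055556] (485.4, 184.3, array([41.8, 53.2]), 88.5)
3869.0 [279.90598291 107.93589744] (597.0, 139.9, array([46.7, 45.8]), 30.5)
7865.5 [512.25848564 156.39164491] (757.9, 106.5, array([76.4, 75. ]), 14.8)
```

View pics/m3.png

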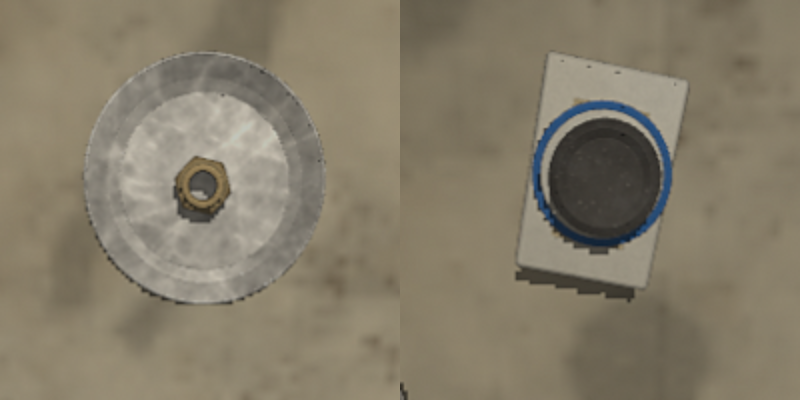

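Left: the nut stands upright in the dish at crop (202,185), with the dish centre at about (204,179), so it is off by about 2 mm. Right: the cap top is centred at crop (605,176), on the roll. I'll get the numbers, then pick the cap along the y-free direction and place it on red.

Run:
```python
from h import *
d=dict(np.load("dish2.npz")); c=dict(np.load("p3.npz"))
g=lambda q,ox=0:(np.array(q,float)-[ox,0])/2+[180,20]
rim=g([(84,178),(325,178),(204,52),(204,303)])-.25
print("nut",w(d,g([(202,184)]),.026).round(4),"rim",w(d,rim,.008).round(4).tolist())
fl=g([(120,181),(290,181),(205,92),(205,270)]); print("floor",w(d,fl,.002).round(4).tolist())
print("cap",w(c,g([(548,176),(662,176),(605,118),(605,176)],400),.055).round(4).tolist())
q=w(c,g([(549,51),(688,81),(645,290),(517,264)],400),.03); print("box",rect(q),q.mean(0))
```

```text
nut [[0.4551 0.0325 0.026 ]] rim [[0.4036, 0.0352, 0.008], [0.5083, 0.0353, 0.008], [0.4556, 0.085, 0.008], [0.4559, -0.0197, 0.008]]
floor [[0.4187, 0.0337, 0.002], [0.4942, 0.0338, 0.002], [0.4563, 0.0702, 0.002], [0.4566, -0.0057, 0.002]]
cap [[0.5795, 0.14, 0.055], [0.6176, 0.14, 0.055], [0.5985, 0.1581, 0.055], [0.5985, 0.14, 0.055]]
box (596.7, 140.1, array([77. , 50.8]), 79.2) [0.59662967 0.14018519 0.03      ]
```

Run:
```python
from h import *
pick(.5992,.1394,.0432,0,.13)
place(.4591,.204,.0042,0,.12)
r.move_to([.459,.204-.076,.15],ori(0)); r.pause(.2); d=grab("wrist","red2")
r.move_to([.598,.140-.076,.12],ori(0)); r.pause(.2); c=grab("wrist","p4"); S("look")
a=cv2.resize(d["pixels"][20:220,180:380,::-1],(400,400)); b=cv2.resize(c["pixels"][20:220,180:380,::-1],(400,400))
cv2.imwrite("pics/m4.png",np.hstack([a,b]))
for a,p,P in blobs(d,*HSV["red"],amin=200,z=.003)[:1]: print("red",rect(P))
for a,p,P in blobs(c,*HSV["blue"],amin=200,z=.032)[:2]: print("flange",p,rect(P))
```

```text
at t 23.1 pos [0.5997 0.1395 0.0439] open 85.3 gf 0.0 F [-0.6  0.1 -0.5]
clamped t 23.8 pos [0.5998 0.1394 0.0438] open 34.4 gf 60.1 F [ 0.1 -0.   4.5]
lifted t 24.9 pos [0.599  0.1394 0.1294] open 34.8 gf 59.7 F [-0.7  0.4 -1.6]
touch step 6 t 29.7 pos [0.4591 0.204  0.0041] open 34.1 gf 60.1 F [-1.1 -0.7  4.3]
released t 30.6 pos [0.4591 0.204  0.0037] open 85.5 gf 0.0 F [-0.3 -0.7  0.4]
look t 33.6 pos [0.5976 0.0649 0.121 ] open 85.4 gf 0.0 F [-1.  -0.  -0.5]
red (458.0, 204.2, array([63.9, 64.5]), 45.0)
flange [280.83886256 110.99052133] (597.6, 140.6, array([50.6, 50.2]), 88.3)
```

View pics/m4.png

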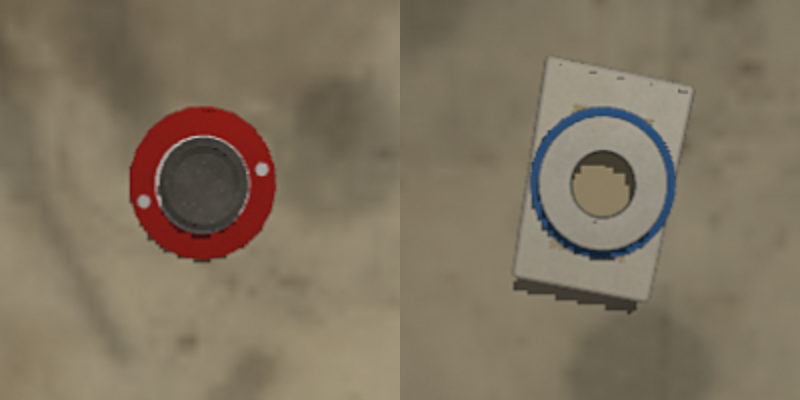

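Left: the cap is centred in the red plate's white ring at crop (203,185). Right: the roll and its flange are centred at about (603,183) on the lid. Next, the tape roll.

Run:
```python
from h import *
pick(.5984,.1405,.0325,0,.13)
place(.6002,-.0937,.0058,0,.12)
r.move_to([.6,-.094-.076,.15],ori(0)); r.pause(.2); d=grab("wrist","green2")
r.move_to([.597,.140-.076,.12],ori(0)); r.pause(.2); c=grab("wrist","p5"); S("look")
a=cv2.resize(d["pixels"][20:220,180:380,::-1],(400,400)); b=cv2.resize(c["pixels"][20:220,180:380,::-1],(400,400))
cv2.imwrite("pics/m5.png",np.hstack([a,b]))
for a,p,P in blobs(d,*HSV["green"],amin=200,z=.003)[:1]: print("green",rect(P))
for a,p,P in blobs(d,*HSV["blue"],amin=200,z=.005)[:2]: print("flange",p,rect(P))
m=cv2.inRange(cv2.cvtColor(c["pixels"],cv2.COLOR_RGB2HSV),(0,0,140),(60,60,255)); m[230:]=0
k=max(cv2.findContours(m,0,1)[0],key=cv2.contourArea); print("lid",cv2.contourArea(k),rect(w(c,k,.03)))
```

```text
at t 35.4 pos [0.5989 0.1406 0.0332] open 85.3 gf 0.0 F [ 0.3 -0.4 -0. ]
clamped t 36.0 pos [0.599  0.1406 0.0332] open 40.2 gf 60.8 F [ 0.2 -0.4  3.7]
lifted t 37.3 pos [0.598  0.1404 0.1291] open 40.2 gf 60.4 F [-0.6 -0.2 -0.1]
touch step 5 t 42.0 pos [ 0.6003 -0.0937  0.0061] open 40.2 gf 60.6 F [-1.7 -0.7  1.5]
released t 42.8 pos [ 0.6002 -0.0937  0.0058] open 85.1 gf 0.0 F [ 1.4 -1.   1. ]
look t 46.1 pos [0.5975 0.0625 0.1203] open 85.6 gf 0.0 F [ 0.1  0.  -0.6]
green (599.6, -93.7, array([75.7, 74.9]), 0.1)
flange [118.06857143 206.34571429] (440.7, -183.9, array([102.5,  76.6]), 81.9)
flange [281.14285714 111.89285714] (599.6, -93.3, array([50.6, 50.6]), 63.9)
lid 7631.0 (596.4, 140.9, array([75.3, 50.3]), 79.0)
```

View pics/m5.png

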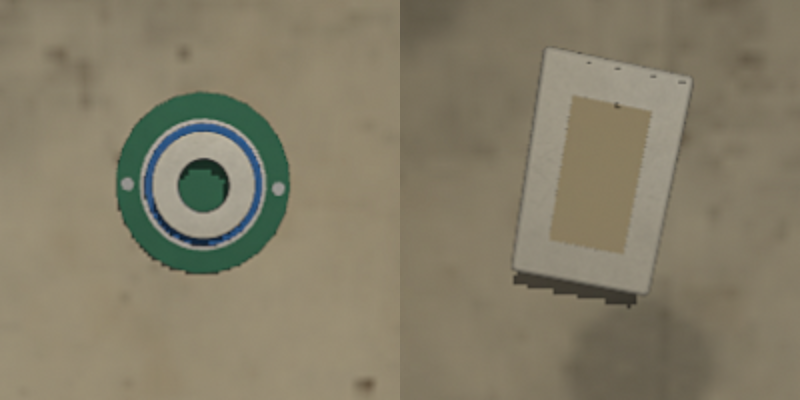

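The roll is centred on green to within about 0.5 mm. The lid's long axis is at 79.2° (lid crop centre (603,170)) and the plate's is at 81.9°. Last, the box.

Run:
```python
from h import *
pick(.5974,.1405,.005,-10.8,.13)
place(.4394,-.1850,.0086,-8.1,.13)
r.move_to([.44,-.185-.076,.17],ori(0)); r.pause(.2); d=grab("wrist","blue2"); S("look")
r.move_to([.36,-.05,.3],ori(0)); r.pause(.3); t=grab("top","topend"); s=grab("scene","sceneend"); S("end")
m=np.hstack([cv2.resize(d["pixels"][20:240,170:390,::-1],(400,400)),cv2.resize(s["pixels"][100:400,150:450,::-1],(400,400))])
cv2.imwrite("pics/m6.png",m)
for a,p,P in blobs(d,*HSV["blue"],amin=200,z=.003)[:1]: print("blue",rect(P))
k=cv2.inRange(cv2.cvtColor(d["pixels"],cv2.COLOR_RGB2HSV),(0,0,140),(60,60,255)); k[230:]=0
ks=sorted(cv2.findContours(k,0,1)[0],key=cv2.contourArea)[-3:]
for q in ks: print("lid?",cv2.contourArea(q),rect(w(d,q,.033)))
```

```text
at t 47.9 pos [0.5979 0.1406 0.0057] open 85.6 gf 0.0 F [ 0.5  0.1 -0.1]
clamped t 48.5 pos [0.5979 0.1405 0.0055] open 51.8 gf 65.8 F [ 0.8 -0.2  2.9]
lifted t 49.9 pos [0.5967 0.1404 0.1287] open 51.7 gf 65.5 F [-0.3  0.5 -0.8]
touch step 3 t 54.5 pos [ 0.4394 -0.185   0.0096] open 51.9 gf 65.5 F [-0.1 -0.1  0.4]
released t 55.2 pos [ 0.4394 -0.185   0.0096] open 85.6 gf 0.0 F [ 0.2 -0.3 -0.6]
look t 57.3 pos [ 0.4396 -0.2597  0.1689] open 85.2 gf 0.0 F [0.8 0.7 0.5]
end t 58.8 pos [ 0.36   -0.0504  0.2995] open 85.3 gf 0.0 F [-0.5  0.4 -0.2]
blue (438.5, -185.1, array([103.1,  77.1]), 81.9)
lid? 776.0 (589.8, -108.3, array([39.9, 21.6]), 1.5)
lid? 5416.0 (438.7, -184.7, array([76.3, 51.2]), 82.0)
lid? 52608.0 (532.7, -194.5, array([192.2, 358. ]), 90.0)
```

View pics/m6.png

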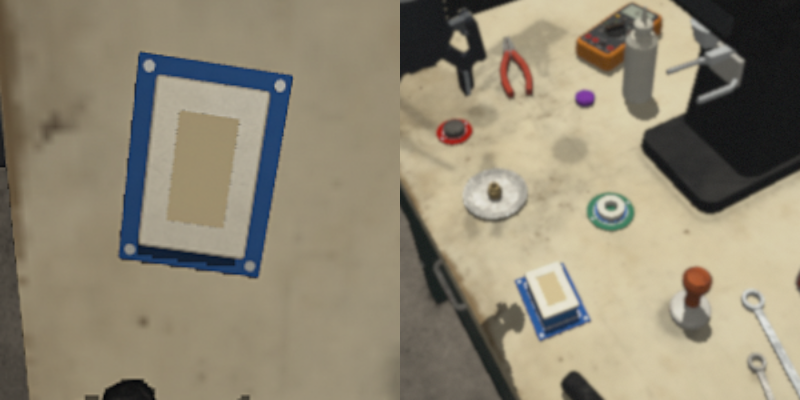

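Left: the box is centred on and aligned with the blue plate, with 0.4 mm offset and 0.1° of angle. Right: the nut is in the dish, the cap on red, and the roll on green, all upright. The tamper and pliers have not moved.

```bash
python3 -c "
from h import *
print(r.finish_job())"
```

```text
the job is handed in; nothing more can be done
None
```

The job is handed in at about 59 s: the nut, cap, roll and box each stand upright on their own places, centred to about 1 mm by the wrist camera (the cap judged by eye), with the tamper and pliers untouched.

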